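Lock the docked crate, probe its rim seam and load the jars

ROBOT

A 7-joint arm with a two-finger parallel gripper is mounted at the origin on the work surface. World frame = base frame: x ahead of the robot, y to its left, z up, the work surface at z = 0. Lengths are in mm, angles in rad, forces in N, time in s.
With the tool pointing down it reaches from about 425 to 875 mm from the base axis. Payload 9.9 kg.
Tool frame: the origin (TCP) lies between the finger pads; the fingertips stand 11 mm ahead of it and the grasp point (between the pads) lies 8 mm behind it; z points along the fingers, y is the line along which they close (so a half turn about z gives the same grasp; the last joint's range is limited). The gripper opens to 85 mm and grips with 20 to 120 N. Pads are 22 mm wide; open, the fingers measure 114 mm over their backs; the gripper's body (76 mm by 85 mm) begins 54 mm behind the grasp point. The pads swing forward as they close: fully open they stand 13 mm farther back than shut.
Start: joints at [1.199, 0.576, 0.025, 1.437, -0.015, 1.129, -0.057], TCP at [191.599, -647.24, 242.289] pointing down, gripper open.
Joint ranges: [-2.76, 2.76], [-0.34, 2.15], [-1.52, 1.57], [0.19, 2.46], [-1.09, 4.23], [0.17, 1.99], [-2.82, 2.82]. Speed limits (rad/s): [2.22, 2.22, 3.01, 3.01, 3.14, 3.14, 3.14].

INTERFACE

Orientations are given as a unit quaternion [x, y, z, w].
In Python, from bench import env, grab_frame, camera_params gives the robot as it stands.
- The arm moves only by the tool carry_out, never from a script. Its arguments are lists of equal length, an entry for each row: "linear": the shift along the world's x, y, z as a fraction of full scale, a list of three; "twist": the turn, a rotation vector about the world's x, y, z as a fraction of full scale, a list of three. A call has 1 to 5 rows; each row shifts and turns the commanded pose from where the row before left it; what a row does not reach is not made up. Full scale, the value 1, is 20 cm for a shift and 30 degrees for a turn. A row lasts 1/8 s, in which the tool goes at most 62.5 mm and 10.7 degrees, less where a joint would pass 70% of its speed; a pose out of reach is approached as far as the arm can. A call with a number of a shift or a turn outside -1 to 1 is refused whole. A call with a gripper value outside its range is refused whole. "jaw" is the opening, from -1 (shut) to 1 (fully open), set as the call begins (left out, the last holds). The fingers move at their own pace and stop on an object; "grip_force" is the grip in N (left out, the last holds). Time passes only in rows, so rows that do not move let the fingers close. It gives the time, the measured TCP pose, the force, the opening and the grip force at its end, in the units of the state.
- env.observe(): the state, without advancing time (a new reading comes with each control period).
- grab_frame(name): name is "scene" or "top"; returns the picture (384x512x3 uint8, red, green, blue); there is no depth.
- camera_params(name): a dict with "mtx" (3x3 intrinsics, pixels), "eye" and "rotation" of the camera in the world. Camera axes: x right, y down, z forward; pixel columns grow to the right and rows downward; lengths in mm; the calibration is good to about 2 mm. A picture is of the moment at which its call begins. camera_params takes no time and is no camera call.
- env.sign_off(): hands the job in; it is judged then, once.
The state is a dict: "clock": time; "qpos": joint angles; "qvel": joint speeds; "tau": joint torques, N m; "position": TCP position; "ee_rot": TCP orientation; "ft_force": force on the tool from outside, world axes, zero at the start; "ft_torque": the same for the moment, N m; "width": finger opening in mm; "gripper_force": force on a finger pad.
Only numpy, scipy, OpenCV 4.12 (cv2) and the standard library are available. Lean on these libraries where they do the work, as an engineer would, in place of code of your own. Each camera call takes 0.05 s, during which the arm holds its last target. There are 200 camera calls.

TASK

Get the docked transport crate ready and fill it: first take the lock pin with the red head from the tool rest and push it fully home through the two lugs beside the crate; then take the yellow seam probe and guide its tip slowly (2 to 3 cm a second) along the whole dark seam of the crate's rim, on or just above it, from the end with the green dot to the end with the red dot. Only after that stand every blue-capped jar upright on the crate's floor, one per cell, and finish with the probe standing in its own hole of the rest again, the pin still home, and the loose lids, tape roll and marker left where they are.

Things in the scene. Friction and masses are not known exactly. Their poses are not given: they have to be found in the camera images.
- crate: Grey crate, 2 x 3 open cells, on a blue dock plate (fixed; place and yaw vary). Origin on the table under its centre; x across (132 mm outside), y along (194 mm), z up. Cell centres at x = -31.5, +31.5, y = -62.7, 0, +62.7 mm; cells 57 mm square, floor at z = 12, wall and divider tops at z = 56 mm. A 28 mm wide aluminium rim frame (top z = 56) with the dark seam runs outside its +y and -x sides.
- lug_hole (a point): Mouth of the hole through two stacked lugs at the -y side of the crate (crate frame 0, -130, z = 48 mm), the axis vertical, diameter 14 mm. The grey crate lug reaches from z = 40 to 48 mm, the blue dock lug under it from 18 to 28 mm, the dock plate's top is at 6 mm.
- rest: Black tool rest with a yellow foot, 150 x 60 x 55 mm (fixed; place and yaw vary), with two through holes in its top; origin under its centre, x along its length, z up.
- rest_probe (a point): Centre of the mouth of the rest's 19 mm square hole for the probe, at the rest's top (z = 55 mm), 40 mm from its centre towards +x.
- rest_pin (a point): Centre of the mouth of the rest's 14 mm square hole for the lock pin, at the rest's top (z = 55 mm), 40 mm from its centre towards -x.
- probe: Seam probe, 105 mm long: steel shaft 10 mm thick with conical tip, round black collar (28 mm across, 45 to 50 mm above the tip), square yellow handle (22 x 22 mm, 50 to 105 mm above the tip). Origin at the tip, z from tip to handle, x and y square to the handle's sides. Starts upright in the rest, collar on its top, tip 10 mm above the table.
- pin: Steel lock pin, 10 mm diameter and 36 mm long below its round red head (22 mm diameter, 24 mm high). Origin at the foot of the pin, z up to the head. It starts standing in the rest, the head on the rest's top. Fully home in the lugs its foot is 12 mm above the table and the head lies on the grey lug.
- seam_1 (a point): Point 1 of 8 on the dark seam line on top of the crate's rim frame (crate frame 60, 111, z = 56 mm); the end with the green dot. The seam runs straight from each point to the next.
- seam_2 (a point): Point 2 of 8 on the dark seam line on top of the crate's rim frame (crate frame 20, 111, z = 56 mm). The seam runs straight from each point to the next.
- seam_3 (a point): Point 3 of 8 on the dark seam line on top of the crate's rim frame (crate frame -20, 111, z = 56 mm). The seam runs straight from each point to the next.
- seam_4 (a point): Point 4 of 8 on the dark seam line on top of the crate's rim frame (crate frame -55, 111, z = 56 mm); here the seam turns to cut the corner. The seam runs straight from each point to the next.
- seam_5 (a point): Point 5 of 8 on the dark seam line on top of the crate's rim frame (crate frame -80, 86, z = 56 mm); here the seam turns along the crate's -x side. The seam runs straight from each point to the next.
- seam_6 (a point): Point 6 of 8 on the dark seam line on top of the crate's rim frame (crate frame -80, 30, z = 56 mm). The seam runs straight from each point to the next.
- seam_7 (a point): Point 7 of 8 on the dark seam line on top of the crate's rim frame (crate frame -80, -28, z = 56 mm). The seam runs straight from each point to the next.
- seam_8 (a point): Point 8 of 8 on the dark seam line on top of the crate's rim frame (crate frame -80, -85, z = 56 mm); the end with the red dot. The seam runs straight from each point to the next.
- jar1: White jar (50 mm diameter, 44 mm high, heavy at its base) with a blue screw cap (34 mm diameter, 28 mm high) on top; 72 mm high in all, 80 to 170 g. Origin at the centre of its underside, z up. Three to five jars are present, standing on the table.
- jar2: White jar (50 mm diameter, 44 mm high, heavy at its base) with a blue screw cap (34 mm diameter, 28 mm high) on top; 72 mm high in all, 80 to 170 g. Origin at the centre of its underside, z up. Three to five jars are present, standing on the table.
- jar3: White jar (50 mm diameter, 44 mm high, heavy at its base) with a blue screw cap (34 mm diameter, 28 mm high) on top; 72 mm high in all, 80 to 170 g. Origin at the centre of its underside, z up. Three to five jars are present, standing on the table.
- jar4: White jar (50 mm diameter, 44 mm high, heavy at its base) with a blue screw cap (34 mm diameter, 28 mm high) on top; 72 mm high in all, 80 to 170 g. Origin at the centre of its underside, z up. Three to five jars are present, standing on the table.
- jar5: White jar (50 mm diameter, 44 mm high, heavy at its base) with a blue screw cap (34 mm diameter, 28 mm high) on top; 72 mm high in all, 80 to 170 g. Origin at the centre of its underside, z up. Three to five jars are present, standing on the table.
- cap_stack: Stack of three blue lids, 80 mm diameter, 55 mm high, one piece; not part of the job. Origin under its centre.
- lone_cap: Single blue lid, 80 mm diameter, 18 mm high, lying on the table; not part of the job. Origin under its centre.
- tape_roll: Brown roll of tape, 90 mm diameter, 48 mm high, lying flat; not part of the job. Origin under its centre.
- marker: Black and green marker pen, about 120 mm long, lying on the table; not part of the job. Origin under its middle.

How it is judged:
By the outcome, as a careful person would: the job done as asked, in the order asked, and still so for the second after the job is handed in, with the robot touching nothing.
Of jar1, jar2, jar3, jar4, jar5 only 3 to 5 are there at a start; the rules pass over those that are not, and their reading is None.
At some moment in a run one of jar1, jar2, jar3, jar4, jar5 may be knocked a few centimetres aside while the robot is not near it.
It also fails if it takes over 210 s, if anything falls off the work surface, if the arm or the gripper's body presses on something with over 40 N, if the wrist force passes 120 N, or if a joint passes its speed limit or range.

## Working session

There is one attempt and no reset: what is moved stays moved. The work goes in short steps, Python scripts to look and compute and a tool call to move; the robot and the scene stay as the last step left them, time stands still between calls to the robot, and variables do not carry over. Pictures are saved under pics/ and viewed, at most 14 in all, crops included, and the job is handed in when it is done.

Besides the shell and the picture viewer there is one more tool, called after ">>>" as name(argument=value, ...) on one line, values as JSON. carry_out: Moves the arm, as the interface text tells. Shift numbers are shares of 20 cm and turn numbers shares of 30 degrees, none past 1 either way. Its arguments: {"type":"object","properties":{"linear":{"type":"array"},"twist":{"type":"array"},"jaw":{"type":"number"},"grip_force":{"type":"number"}},"required":["linear","twist"]}

```bash
ls; mkdir -p pics; cat > t0.py <<'E'
from bench import env, grab_frame, camera_params
import cv2, numpy as np
print(env.observe())
for n in("scene","top"):
    im=grab_frame(n); p=camera_params(n); print(n,p)
    cv2.imwrite(f"pics/{n}0.png",im[:,:,::-1]); np.save(f"{n}0.npy",im)
E
python3 t0.py
```

```text
pics
{'clock': 0.0, 'qpos': array([ 1.19916837,  0.57652196,  0.02483843,  1.43795446, -0.01497586,
        1.12898612, -0.05652108]), 'qvel': array([ 0.00031561,  0.00037051,  0.00045414,  0.00012322, -0.00219075,
        0.00104015,  0.00149294]), 'tau': array([-3.04738223e-04, -7.65743923e+01,  2.25062281e+00, -2.85967451e+01,
        1.53970270e-02,  1.26359321e-02,  1.00415326e-05]), 'position': array([ 191.48427271, -646.79681802,  241.43294976]), 'ee_rot': array([ 9.89659923e-01,  1.43431263e-01, -1.73552355e-04, -8.24638898e-04]), 'ft_force': array([ 0.21819777,  0.2774819 , -0.91665964]), 'ft_torque': array([-0.03079974, -0.0028834 , -0.05825384]), 'gripper_force': 0.0, 'width': 85.40846710469792}
scene {'mtx': array([[416.7290596 ,   0.        , 258.03591336],
       [  0.        , 416.7290596 , 190.39250935],
       [  0.        ,   0.        ,   1.        ]]), 'eye': array([1244.10283579,  391.89462185,  913.79938894]), 'rotation': array([ 0.46979797,  0.80111519, -0.31873665, -0.1895027 ])}
top {'mtx': array([[357.16339648,   0.        , 252.58569538],
       [  0.        , 357.16339648, 191.56878486],
       [  0.        ,   0.        ,   1.        ]]), 'eye': array([ 408.21880157,   15.8279959 , 1072.63480149]), 'rotation': array([-0.70124948,  0.70997898, -0.05178697,  0.03869261])}
```

View pics/scene0.png

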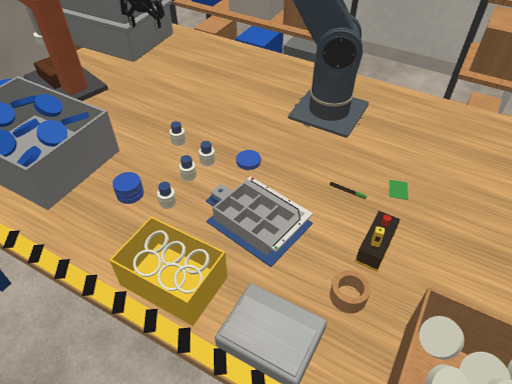

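View pics/top0.png

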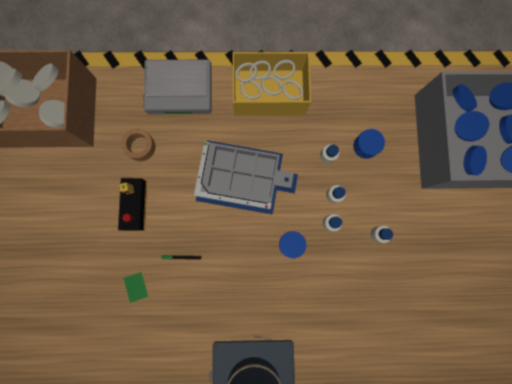

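```bash
cat > h.py <<'E'
import numpy as np, cv2
from scipy.spatial.transform import Rotation as R
from bench import env, grab_frame, camera_params
P={n:camera_params(n) for n in("scene","top")}
def proj(n,X):
    p=P[n]; c=(np.atleast_2d(X)-p["eye"])@R.from_quat(p["rotation"]).as_matrix(); u=c@p["mtx"].T
    return u[:,:2]/u[:,2:]
def ray(n,uv):
    p=P[n]; d=R.from_quat(p["rotation"]).as_matrix()@np.linalg.solve(p["mtx"],[*uv,1]); return p["eye"],d
def plane(n,uv,z):
    e,d=ray(n,uv); return e+d*(z-e[2])/d[2]
def tri(a,b):
    A=[];B=[]
    for n,uv in(("scene",a),("top",b)):
        e,d=ray(n,uv); d=d/np.linalg.norm(d); M=np.eye(3)-np.outer(d,d); A.append(M);B.append(M@e)
    X=np.linalg.lstsq(np.vstack(A),np.hstack(B),rcond=None)[0]
    return X, max(np.linalg.norm(A[i]@X-B[i]) for i in(0,1))
def blobs(im,lo,hi,amin=8,roi=None):
    h=cv2.cvtColor(im,cv2.COLOR_RGB2HSV); m=cv2.inRange(h,np.array(lo),np.array(hi))
    if roi: k=np.zeros_like(m); x0,y0,x1,y1=roi; k[y0:y1,x0:x1]=1; m=m*k
    n,l,s,c=cv2.connectedComponentsWithStats(m)
    return [(c[i].round(2),s[i].tolist()) for i in range(1,n) if s[i,4]>=amin]
E
python3 - <<'E'
from h import *
s=np.load("scene0.npy");t=np.load("top0.npy")
print(proj("scene",[0,0,0]),proj("top",[0,0,0]))
for n,im,roi in(("scene",s,(110,100,430,300)),("top",t,(100,120,410,260))):
    print(n)
    for nm,lo,hi in(("red",(0,120,60),(8,255,255)),("red2",(172,120,60),(180,255,255)),("yel",(20,120,80),(35,255,255)),("blue",(100,100,40),(130,255,255)),("green",(45,100,40),(80,255,255))):
        print(nm,[(c.tolist(),st) for c,st in blobs(im,lo,hi,3,roi)])
cv2.imwrite("pics/ct.png",cv2.resize(t[130:240,110:310,::-1],None,fx=4,fy=4,interpolation=cv2.INTER_CUBIC))
cv2.imwrite("pics/cs.png",cv2.resize(s[170:275,200:400,::-1],None,fx=4,fy=4,interpolation=cv2.INTER_CUBIC))
E
```

```text
[[328.10146636 110.43844601]] [[253.41959249 382.7885716 ]]
scene
red [([252.0, 178.5], [251, 178, 3, 2, 4]), ([385.86, 219.92], [381, 214, 11, 13, 102])]
red2 []
yel [([389.0, 179.33], [388, 179, 3, 2, 3]), ([168.81, 265.97], [110, 216, 117, 84, 4159]), ([377.28, 236.01], [370, 226, 15, 21, 192]), ([156.09, 241.62], [148, 234, 17, 17, 190]), ([389.5, 242.5], [389, 241, 2, 4, 4]), ([172.72, 252.72], [164, 244, 18, 18, 222]), ([159.5, 253.2], [158, 251, 4, 5, 10]), ([146.75, 262.8], [136, 253, 22, 21, 366]), ([197.11, 259.69], [188, 252, 18, 17, 196]), ([366.64, 265.53], [355, 260, 25, 12, 58]), ([161.86, 264.07], [160, 262, 5, 6, 14]), ([168.29, 276.07], [160, 266, 19, 22, 273]), ([191.19, 269.0], [188, 268, 7, 3, 16]), ([179.35, 277.26], [177, 271, 6, 14, 62]), ([112.49, 292.66], [110, 286, 10, 14, 73]), ([127.85, 297.73], [125, 295, 9, 5, 26])]
blue [([175.24, 124.26], [171, 122, 9, 6, 42]), ([205.42, 144.09], [201, 141, 10, 7, 55]), ([248.14, 159.21], [236, 150, 25, 19, 377]), ([185.42, 158.6], [181, 156, 10, 6, 53]), ([127.73, 187.18], [113, 172, 30, 31, 731]), ([163.81, 185.72],
[... 182 characters left out ...]
0, 180, 18, 20, 305]), ([360.21, 194.69], [355, 192, 11, 7, 39]), ([379.5, 229.5], [379, 229, 2, 2, 4]), ([275.5, 247.5], [275, 247, 2, 2, 4])]
top
red [([126.39, 217.45], [122, 214, 10, 8, 64])]
red2 []
yel [([125.48, 187.42], [119, 183, 14, 10, 104])]
blue [([368.88, 143.24], [354, 129, 31, 29, 657]), ([332.1, 150.38], [327, 145, 11, 11, 90]), ([279.28, 161.08], [278, 154, 4, 16, 25]), ([252.35, 198.99], [197, 175, 100, 38, 384]), ([286.0, 179.29], [285, 178, 3, 3, 7]), ([338.72, 192.24], [334, 187, 11, 11, 90]), ([335.01, 222.0], [330, 217, 11, 11, 89]), ([385.62, 233.69], [380, 229, 12, 10, 99]), ([292.29, 244.36], [280, 232, 26, 26, 545])]
green [([167.0, 257.0], [162, 256, 11, 3, 33])]
```

View pics/ct.png

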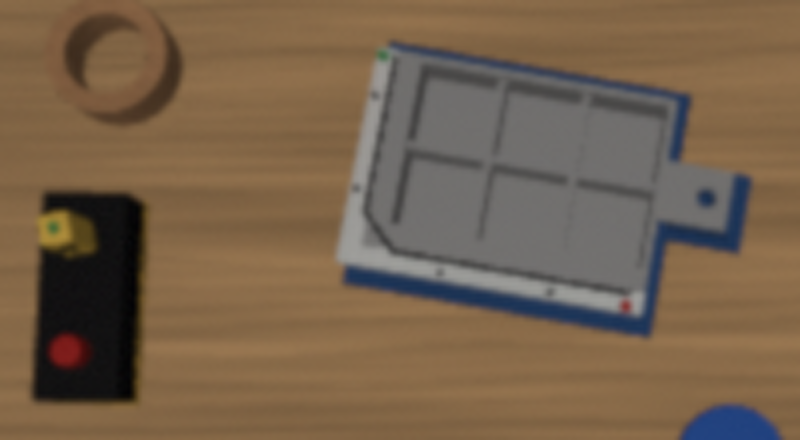

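View pics/cs.png

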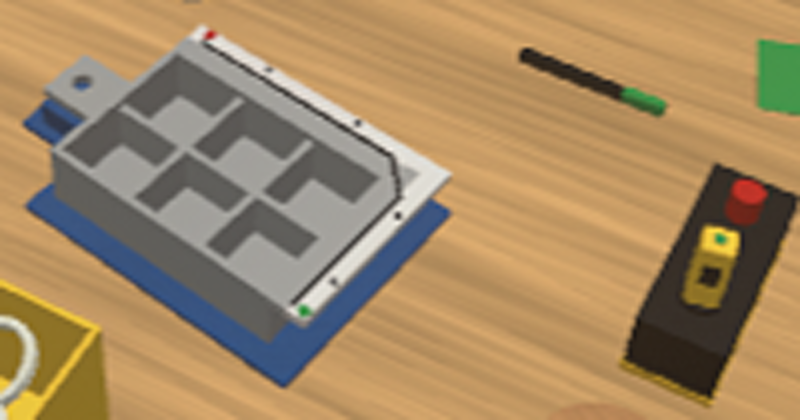

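```bash
cat > m1.py <<'E'
from h import *
ct=lambda x,y:((x+.5)/4-.5+110,(y+.5)/4-.5+130)
cs=lambda x,y:((x+.5)/4-.5+200,(y+.5)/4-.5+170)
pts={"hole":((83,82),(706,198),(0,-130,48)),"s1":((291,304),(395,58),(60,111,56)),"s4":((401,197),(370,210),(-55,111,56)),"s5":((394,155),(395,250),(-80,86,56)),"s8":((204,43),(630,291),(-80,-85,56)),"cor":((450,178),(338,262),(-94,125,56))}
W=[];M=[]
for k,(a,b,m) in pts.items():
    X,e=tri(cs(*a),ct(*b)); print(k,X.round(1),round(e,2)); W.append(X);M.append(m)
W=np.array(W);M=np.array(M,float)
w=W[:,:2]-W[:,:2].mean(0);m=M[:,:2]-M[:,:2].mean(0)
yaw=np.arctan2((m[:,0]*w[:,1]-m[:,1]*w[:,0]).sum(),(m*w).sum())
Rm=np.array([[np.cos(yaw),-np.sin(yaw)],[np.sin(yaw),np.cos(yaw)]])
o=W[:,:2].mean(0)-Rm@M[:,:2].mean(0)
print("yaw",np.degrees(yaw),"o",o,"res",(W[:,:2]-(M[:,:2]@Rm.T+o)).round(1).tolist())
for k,a,b in(("probe",(720,238),(54,229)),("pin",(748,190),(66,351))):
    X,e=tri(cs(*a),ct(*b)); print(k,X.round(1),round(e,2))
# jars: cap top blobs
S=[(175.24,124.26),(205.42,144.09),(185.42,158.6),(163.81,185.72)]
T=[(332.1,150.38),(338.72,192.24),(335.01,222),(385.62,233.69)]
for s in S:
    for t in T:
        X,e=tri(s,t)
        if e<8: print("jar",X.round(1),round(e,2))
E
python3 m1.py
```

```text
hole [ 575.2 -101.5   46.8] 0.93
s1 [680.1 123.1  55.1] 0.0
s4 [567.2 143.5  54.2] 2.85
s5 [537.8 124.8  56.9] 2.36
s8 [506.3 -42.8  55.4] 2.6
cor [531.  165.5  49.1] 1.22
yaw -10.827233093163455 o [600.19402249  25.28515366] res [[-0.5, 0.9], [0.1, 0.1], [0.1, -1.1], [0.0, -0.0], [0.7, 0.4], [-0.4, -0.3]]
probe [548.  346.1 114.5] 0.48
pin [468.1 347.7  77.5] 0.36
jar [ 608.6 -190.2  268.8] 5.71
jar [ 414.3 -376.3   70.7] 1.07
jar [ 448.6 -234.7   70.1] 0.51
jar [ 533.1 -249.6   69.1] 0.9
jar [ 655.3 -235.9   68.5] 0.84
jar [ 412.6 -505.8 -282.3] 7.44
```

>>> carry_out(linear=[[0.18,0.22,0],[0.18,0.22,0],[0.18,0.22,0],[0.18,0.22,0],[0.18,0.22,0]], twist=[[0,0,0.35],[0,0,0.35],[0,0,0.35],[0,0,0.35],[0,0,0.35]], jaw=1, grip_force=40)

```text
clock: 0.72
position: [372.4, -425.6, 242.2]
ee_rot: [0.822, 0.569, -0.0, -0.0]
ft_force: [1.2, -0.9, -0.2]
width: 85.5
gripper_force: 0.0
```

>>> carry_out(linear=[[0.18,0.22,0],[0.18,0.22,0],[0.18,0.22,0],[0.18,0.22,0],[0,0,0]], twist=[[0,0,0.35],[0,0,0.35],[0,0,0],[0,0,0],[0,0,0]])

```text
clock: 1.35
position: [518.6, -245.9, 242.2]
ee_rot: [0.704, 0.71, 0.001, -0.0]
ft_force: [-1.1, 0.3, -0.3]
width: 85.4
gripper_force: 0.0
```

>>> carry_out(linear=[[-0.024,0.3,0],[-0.024,0.3,0],[-0.024,0.3,0],[-0.024,0.3,0],[-0.024,0.3,0]], twist=[[0,0,0],[0,0,0],[0,0,0],[0,0,0],[0,0,0]], jaw=0.1)

```text
clock: 1.98
position: [491.1, 49.6, 242.2]
ee_rot: [0.708, 0.707, -0.0, 0.0]
ft_force: [0.1, 0.5, 0.6]
width: 47.0
gripper_force: 0.0
```

>>> carry_out(linear=[[-0.024,0.3,0],[-0.024,0.3,0],[-0.024,0.3,0],[-0.024,0.3,0],[-0.024,0.27,0]], twist=[[0,0,0],[0,0,0],[0,0,0],[0,0,0],[0,0,0]])

```text
clock: 2.6
position: [467.5, 344.0, 242.0]
ee_rot: [0.707, 0.707, -0.0, 0.0]
ft_force: [0.1, -0.7, 0.4]
width: 46.9
gripper_force: 0.0
```

>>> carry_out(linear=[[0,0,-0.3],[0,0,-0.2],[0,0,0],[0,0,0],[0,0,0]], twist=[[0,0,0],[0,0,0],[0,0,0],[0,0,0],[0,0,0]])

```text
clock: 3.22
position: [468.6, 343.2, 144.3]
ee_rot: [0.707, 0.707, 0.002, 0.0]
ft_force: [-0.4, -0.4, 0.6]
width: 46.8
gripper_force: 0.0
```

>>> carry_out(linear=[[0,0.023,-0.15],[0,0,-0.1],[0,0,0],[0,0,0],[0,0,0]], twist=[[0,0,0],[0,0,0],[0,0,0],[0,0,0],[0,0,0]])

```text
clock: 3.85
position: [468.2, 347.8, 93.6]
ee_rot: [0.707, 0.707, 0.001, 0.0]
ft_force: [0.0, 0.2, 0.4]
width: 47.1
gripper_force: 0.0
```

```bash
cat > snap.py <<'E'
import sys
from h import *
tag=sys.argv[1]; a=list(map(int,sys.argv[2:6])); b=list(map(int,sys.argv[6:10]))
o=[]
for n,r in(("scene",a),("top",b)):
    im=grab_frame(n); np.save(f"{n}_{tag}.npy",im)
    o.append(cv2.resize(im[r[1]:r[3],r[0]:r[2],::-1],(400,400*(r[3]-r[1])//(r[2]-r[0])),interpolation=cv2.INTER_CUBIC))
h=min(x.shape[0] for x in o)
cv2.imwrite(f"pics/{tag}.png",np.hstack([x[:h] for x in o])); s=env.observe(); print(s["position"],s["ft_force"])
E
python3 snap.py p1 340 170 420 270 90 150 170 250
```

```text
[468.01349194 347.59718082  93.1755065 ] [-0.06237693  0.56745085 -0.21182522]
```

View pics/p1.png

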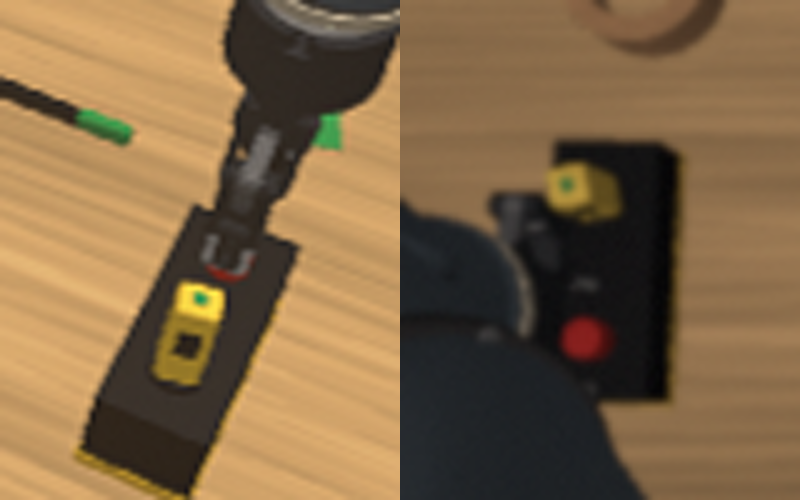

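>>> carry_out(linear=[[0,0,-0.08],[0,0,-0.045],[0,0,0],[0,0,0],[0,0,0]], twist=[[0,0,0],[0,0,0],[0,0,0],[0,0,0],[0,0,0]])

```text
clock: 4.58
position: [467.8, 347.6, 67.6]
ee_rot: [0.707, 0.707, 0.0, -0.0]
ft_force: [0.8, 0.6, -0.4]
width: 46.9
gripper_force: 0.0
```

>>> carry_out(linear=[[0,0,0],[0,0,0],[0,0,0],[0,0,0],[0,0,0]], twist=[[0,0,0],[0,0,0],[0,0,0],[0,0,0],[0,0,0]], jaw=-1, grip_force=40)

```text
clock: 5.2
position: [467.7, 347.5, 67.7]
ee_rot: [0.707, 0.707, 0.0, 0.0]
ft_force: [-1.9, -1.6, 5.6]
width: 20.9
gripper_force: 39.0
```

>>> carry_out(linear=[[0,0,0],[0,0,0],[0,0,0.1],[0,0,0.2],[0,0,0]], twist=[[0,0,0],[0,0,0],[0,0,0],[0,0,0],[0,0,0]])

```text
clock: 5.82
position: [468.7, 348.6, 129.8]
ee_rot: [0.707, 0.707, 0.002, 0.0]
ft_force: [0.2, -0.7, -0.4]
width: 20.6
gripper_force: 39.2
```

>>> carry_out(linear=[[0,0,0.3],[0.067,-0.281,0],[0.067,-0.281,0],[0.067,-0.281,0],[0.067,-0.281,0]], twist=[[0,0,0],[0,0,-0.18],[0,0,-0.18],[0,0,0],[0,0,0]])

```text
clock: 6.45
position: [521.1, 120.6, 186.6]
ee_rot: [0.771, 0.637, -0.0, -0.0]
ft_force: [0.1, 0.1, -0.4]
width: 21.0
gripper_force: 39.3
```

>>> carry_out(linear=[[0.067,-0.281,0],[0.067,-0.281,0],[0.067,-0.281,0],[0.067,-0.281,0],[0,0,0]], twist=[[0,0,0],[0,0,0],[0,0,0],[0,0,0],[0,0,0]])

```text
clock: 7.08
position: [574.4, -108.5, 185.7]
ee_rot: [0.773, 0.634, -0.001, 0.0]
ft_force: [0.9, 1.2, -0.9]
width: 20.5
gripper_force: 39.4
```

>>> carry_out(linear=[[0,0,-0.2],[0,0,-0.15],[0,0,0],[0,0,0],[0,0,0]], twist=[[0,0,0],[0,0,0],[0,0,0],[0,0,0],[0,0,0]])

```text
clock: 7.7
position: [575.6, -102.0, 118.6]
ee_rot: [0.771, 0.637, 0.001, 0.001]
ft_force: [-0.1, -0.8, -1.5]
width: 20.4
gripper_force: 39.4
```

```bash
python3 snap.py p2 180 140 260 220 250 140 330 220
```

```text
[ 575.34868626 -102.21279945  118.34738918] [-0.58036568  0.30458111 -1.49329592]
```

View pics/p2.png

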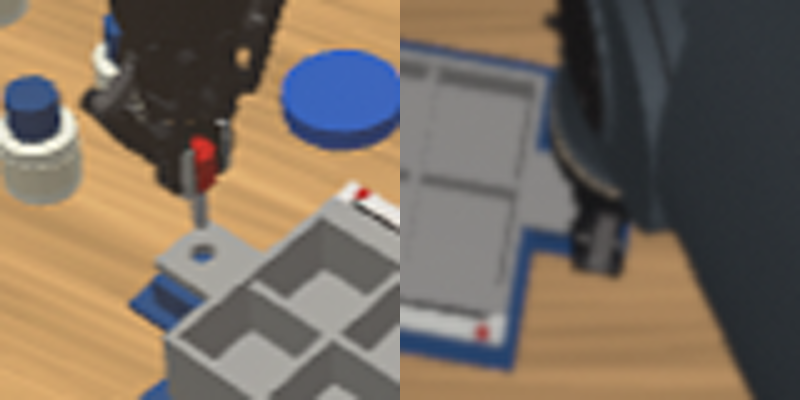

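```bash
python3 -c "
from h import *
u=proj('scene',[[575.5,-102,48],[575.4,-102.1,69.4],[580.5,-102,48],[575.5,-97,48]]);print(((u-[180,140]+.5)*5-.5).round(1))"
```

```text
[[201.2 251. ]
 [198.8 224.7]
 [196.4 256.5]
 [208.5 254.1]]
```

>>> carry_out(linear=[[0,0,-0.08],[0,0,-0.02],[0,0,-0.02],[0,0,-0.02],[0,0,0]], twist=[[0,0,0],[0,0,0],[0,0,0],[0,0,0],[0,0,0]])

```text
clock: 8.43
position: [574.7, -102.2, 89.0]
ee_rot: [0.771, 0.637, -0.0, -0.0]
ft_force: [0.2, -0.4, -0.5]
width: 20.4
gripper_force: 39.4
```

>>> carry_out(linear=[[0,0,-0.03],[0,0,-0.03],[0,0,-0.03],[0,0,-0.03],[0,0,0]], twist=[[0,0,0],[0,0,0],[0,0,0],[0,0,0],[0,0,0]])

```text
clock: 9.05
position: [574.4, -102.2, 64.7]
ee_rot: [0.771, 0.637, -0.0, -0.0]
ft_force: [-0.5, 0.3, -0.3]
width: 20.5
gripper_force: 39.4
```

>>> carry_out(linear=[[0,0,-0.01],[0,0,-0.01],[0,0,0],[0,0,0],[0,0,0]], twist=[[0,0,0],[0,0,0],[0,0,0],[0,0,0],[0,0,0]])

```text
clock: 9.68
position: [574.9, -102.2, 61.4]
ee_rot: [0.771, 0.637, 0.0, 0.0]
ft_force: [0.4, 0.8, -0.7]
width: 20.9
gripper_force: 39.4
```

Just at seating height; press until contact shows in the force.

>>> carry_out(linear=[[0,0,-0.008],[0,0,0],[0,0,0]], twist=[[0,0,0],[0,0,0],[0,0,0]])

```text
clock: 10.05
position: [575.0, -102.3, 60.6]
ee_rot: [0.771, 0.637, 0.0, 0.0]
ft_force: [-3.7, -0.1, 10.8]
width: 20.4
gripper_force: 40.6
```

>>> carry_out(linear=[[0,0,0],[0,0,0],[0,0,0],[0,0,0],[0,0,0.05]], twist=[[0,0,0],[0,0,0],[0,0,0],[0,0,0],[0,0,0]], jaw=-0.1)

```text
clock: 10.68
position: [574.3, -102.2, 69.4]
ee_rot: [0.771, 0.637, -0.001, -0.001]
ft_force: [0.5, -0.3, -0.5]
width: 38.4
gripper_force: 0.0
```

>>> carry_out(linear=[[0,0,0.1],[0,0,0.3],[0,0,0.3],[-0.015,0.24,0],[-0.015,0.25,0]], twist=[[0,0,0],[0,0,0],[0,0,0],[0,0,0],[0,0,0]])

```text
clock: 11.3
position: [569.1, -3.8, 211.4]
ee_rot: [0.771, 0.637, 0.001, 0.001]
ft_force: [0.2, 0.3, -0.7]
width: 38.6
gripper_force: 0.0
```

>>> carry_out(linear=[[-0.015,0.25,0],[-0.015,0.25,0],[-0.015,0.25,0],[-0.015,0.25,0],[-0.015,0.25,0]], twist=[[0,0,0.18],[0,0,0.16],[0,0,0],[0,0,0],[0,0,0]])

```text
clock: 11.92
position: [553.6, 247.3, 210.5]
ee_rot: [0.711, 0.703, 0.0, 0.0]
ft_force: [0.4, -0.4, 0.5]
width: 38.4
gripper_force: 0.0
```

>>> carry_out(linear=[[-0.015,0.25,0],[-0.015,0.25,0],[0,0,0],[0,0,0],[0,0,0]], twist=[[0,0,0],[0,0,0],[0,0,0],[0,0,0],[0,0,0]])

```text
clock: 12.55
position: [548.4, 344.1, 209.9]
ee_rot: [0.712, 0.703, -0.0, 0.0]
ft_force: [1.1, 0.1, -0.4]
width: 38.9
gripper_force: 0.0
```

```bash
python3 snap.py p3 180 140 260 220 250 140 330 220
```

```text
[548.41831605 344.3094741  209.93435789] [0.17884922 0.03289533 0.5740694 ]
```

View pics/p3.png

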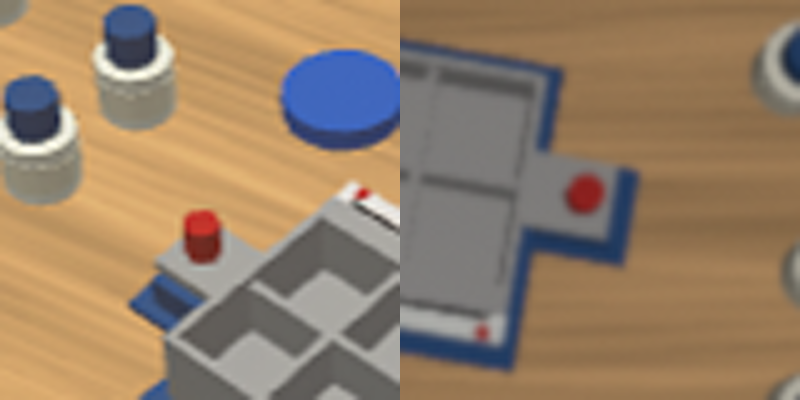

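>>> carry_out(linear=[[0,0.009,-0.2],[0,0,-0.2],[0,0,-0.13],[0,0,-0.08],[0,0,0]], twist=[[0,0,0],[0,0,0],[0,0,0],[0,0,0],[0,0,0]])

```text
clock: 13.28
position: [547.7, 346.9, 87.0]
ee_rot: [0.711, 0.703, -0.001, -0.0]
ft_force: [0.4, -0.3, 0.9]
width: 38.1
gripper_force: 0.0
```

>>> carry_out(linear=[[0,0,0],[0,0,0],[0,0,0],[0,0,0],[0,0,0]], twist=[[0,0,0],[0,0,0],[0,0,0],[0,0,0],[0,0,0]], jaw=-1, grip_force=60)

```text
clock: 13.9
position: [548.4, 348.0, 88.8]
ee_rot: [0.711, 0.703, 0.001, 0.0]
ft_force: [-1.1, -0.8, 6.2]
width: 24.0
gripper_force: 59.4
```

>>> carry_out(linear=[[0,0,0],[0,0,0],[0,0,0]], twist=[[0,0,0],[0,0,0],[0,0,0]])

```text
clock: 14.28
position: [548.4, 348.0, 88.9]
ee_rot: [0.711, 0.703, 0.001, 0.0]
ft_force: [-0.2, -0.2, 6.2]
width: 23.4
gripper_force: 59.4
```

>>> carry_out(linear=[[0,0,0.1],[0,0,0.25],[0,0,0.25],[0.132,-0.224,0],[0.132,-0.224,0]], twist=[[0,0,0],[0,0,0],[0,0,0],[0,0,0],[0,0,0]])

```text
clock: 14.9
position: [601.1, 257.5, 208.8]
ee_rot: [0.71, 0.704, 0.001, 0.0]
ft_force: [0.2, -0.9, -0.9]
width: 23.3
gripper_force: 58.9
```

>>> carry_out(linear=[[0.132,-0.224,0],[0.132,-0.224,0],[0.132,-0.224,0],[0,0,0],[0,0,0]], twist=[[0,0,0],[0,0,0],[0,0,0],[0,0,0],[0,0,0]])

```text
clock: 15.52
position: [679.4, 124.0, 207.6]
ee_rot: [0.711, 0.703, 0.0, -0.0]
ft_force: [-1.0, 1.4, -1.4]
width: 23.5
gripper_force: 58.9
```

>>> carry_out(linear=[[0,0,-0.15],[0,0,-0.1],[0,0,0],[0,0,0],[0,0,0]], twist=[[0,0,0],[0,0,0],[0,0,0],[0,0,0],[0,0,0]])

```text
clock: 16.15
position: [680.2, 124.3, 159.0]
ee_rot: [0.711, 0.704, 0.001, 0.0]
ft_force: [1.0, -0.2, -0.8]
width: 23.5
gripper_force: 58.9
```

```bash
cat > seam.py <<'E'
from h import *
y=np.radians(-10.83);Rm=np.array([[np.cos(y),-np.sin(y)],[np.sin(y),np.cos(y)]]);o=np.array([600.2,25.3])
S=np.array([(60,111),(20,111),(-20,111),(-55,111),(-80,86),(-80,30),(-80,-28),(-80,-85)])@Rm.T+o
if __name__=="__main__":
    print(S.round(1).tolist()); d=np.diff(S,axis=0); print(d.round(1).tolist())
    p=env.observe()["position"]; print(p)
    for z in(56,p[2]-78): print(proj("scene",[*S[0],z]),proj("top",[*S[0],z]))
    print(proj("scene",[p[0],p[1],p[2]-78]))
E
python3 seam.py; python3 snap.py p4 230 190 310 270 180 120 260 200
```

```text
[[680.0, 123.0], [640.7, 130.6], [601.4, 138.1], [567.0, 144.7], [537.8, 124.8], [527.3, 69.8], [516.4, 12.8], [505.7, -43.2]]
[[-39.3, 7.5], [-39.3, 7.5], [-34.4, 6.6], [-29.3, -19.9], [-10.5, -55.0], [-10.9, -57.0], [-10.7, -56.0]]
[680.20512178 124.26247468 158.96065162]
[[272.37768003 245.3922907 ]] [[208.36737042 144.07181661]]
[[272.67051449 239.42304917]] [[207.4453213  141.79324883]]
[[273.06297406 239.67780302]]
[680.14018557 123.82536851 158.63563559] [0.62055881 0.36386866 0.30675729]
```

View pics/p4.png

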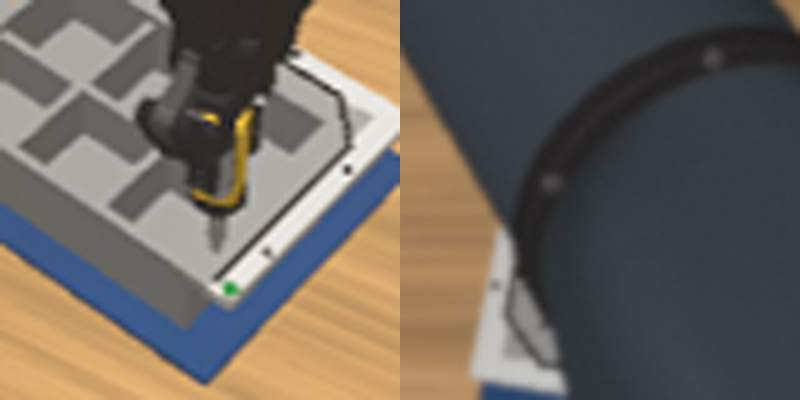

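>>> carry_out(linear=[[0,-0.005,-0.08],[0,0,-0.025],[0,0,0],[0,0,0]], twist=[[0,0,0],[0,0,0],[0,0,0],[0,0,0]])

```text
clock: 16.75
position: [679.8, 122.6, 136.6]
ee_rot: [0.711, 0.703, -0.0, -0.0]
ft_force: [-0.6, -0.5, -0.8]
width: 23.3
gripper_force: 59.0
```

>>> carry_out(linear=[[0,0,-0.005],[0,0,0]], twist=[[0,0,0],[0,0,0]])

```text
clock: 17.0
position: [679.8, 122.6, 135.7]
ee_rot: [0.711, 0.703, 0.0, 0.0]
ft_force: [1.5, 1.1, -0.8]
width: 23.5
gripper_force: 59.0
```

>>> carry_out(linear=[[0,0,-0.005],[0,0,0]], twist=[[0,0,0],[0,0,0]])

```text
clock: 17.25
position: [679.9, 122.6, 134.8]
ee_rot: [0.711, 0.703, 0.0, 0.0]
ft_force: [-0.0, 0.2, 0.3]
width: 23.5
gripper_force: 59.0
```

>>> carry_out(linear=[[0,0,-0.005],[0,0,0]], twist=[[0,0,0],[0,0,0]])

```text
clock: 17.5
position: [680.1, 122.9, 134.7]
ee_rot: [0.711, 0.703, 0.001, 0.0]
ft_force: [-2.2, -0.1, 7.3]
width: 23.8
gripper_force: 59.4
```

```bash
python3 snap.py p5 240 210 300 270 180 120 260 200
```

```text
[680.0814283  122.83343124 134.67216034] [-1.12267625  0.41720152  6.7880392 ]
```

View pics/p5.png

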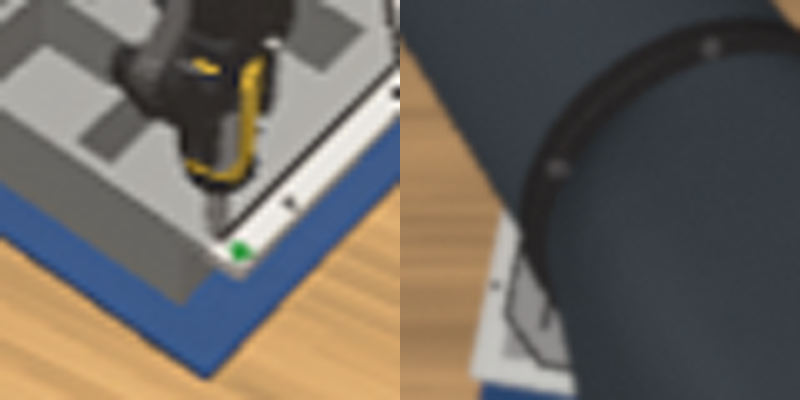

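>>> carry_out(linear=[[0,0,0.008],[-0.0153,0.0029,0],[-0.0153,0.0029,0],[-0.0153,0.0029,0],[-0.0153,0.0029,0]], twist=[[0,0,0],[0,0,0],[0,0,0],[0,0,0],[0,0,0]])

```text
clock: 18.23
position: [667.2, 124.9, 135.2]
ee_rot: [0.711, 0.703, -0.0, -0.0]
ft_force: [0.2, -0.9, -0.7]
width: 23.9
gripper_force: 58.9
```

>>> carry_out(linear=[[-0.0153,0.0029,0],[-0.0153,0.0029,0],[-0.0153,0.0029,0],[-0.0153,0.0029,0],[-0.0153,0.0029,0]], twist=[[0,0,0],[0,0,0],[0,0,0],[0,0,0],[0,0,0]])

```text
clock: 18.85
position: [652.1, 127.8, 135.3]
ee_rot: [0.711, 0.703, -0.0, 0.0]
ft_force: [0.6, -0.7, 0.2]
width: 23.6
gripper_force: 58.9
```

>>> carry_out(linear=[[-0.0153,0.0029,0],[-0.0153,0.0029,0],[-0.0153,0.0029,0],[-0.0153,0.0029,0],[-0.0153,0.0029,0]], twist=[[0,0,0],[0,0,0],[0,0,0],[0,0,0],[0,0,0]])

```text
clock: 19.48
position: [636.8, 130.7, 135.3]
ee_rot: [0.711, 0.703, 0.0, 0.0]
ft_force: [0.1, 0.2, -0.5]
width: 23.6
gripper_force: 58.9
```

>>> carry_out(linear=[[-0.0153,0.003,0],[-0.0153,0.003,0],[-0.0153,0.003,0],[-0.0153,0.003,0],[-0.0153,0.003,0]], twist=[[0,0,0],[0,0,0],[0,0,0],[0,0,0],[0,0,0]])

```text
clock: 20.1
position: [621.5, 133.7, 135.3]
ee_rot: [0.711, 0.703, -0.0, 0.0]
ft_force: [-0.3, 0.1, -2.0]
width: 23.2
gripper_force: 58.9
```

>>> carry_out(linear=[[-0.0153,0.003,0],[-0.0153,0.003,0],[-0.0153,0.003,0],[-0.0153,0.003,0],[-0.0153,0.003,0]], twist=[[0,0,0],[0,0,0],[0,0,0],[0,0,0],[0,0,0]])

```text
clock: 20.72
position: [606.1, 136.7, 135.3]
ee_rot: [0.711, 0.703, -0.0, -0.0]
ft_force: [0.2, -0.6, -0.4]
width: 23.6
gripper_force: 58.9
```

>>> carry_out(linear=[[-0.0153,0.003,0],[-0.0153,0.003,0],[-0.0153,0.003,0],[-0.0153,0.003,0],[-0.0153,0.003,0]], twist=[[0,0,0],[0,0,0],[0,0,0],[0,0,0],[0,0,0]])

```text
clock: 21.35
position: [590.8, 139.7, 135.3]
ee_rot: [0.711, 0.703, -0.0, -0.0]
ft_force: [0.5, -0.3, -1.5]
width: 23.4
gripper_force: 58.9
```

>>> carry_out(linear=[[-0.0153,0.003,0],[-0.0153,0.003,0],[-0.0153,0.003,0],[-0.0153,0.003,0],[-0.0153,0.003,0]], twist=[[0,0,0],[0,0,0],[0,0,0],[0,0,0],[0,0,0]])

```text
clock: 21.98
position: [575.6, 142.7, 135.3]
ee_rot: [0.711, 0.703, 0.0, -0.0]
ft_force: [-0.5, 0.3, -1.0]
width: 23.4
gripper_force: 58.9
```

>>> carry_out(linear=[[-0.0153,0.003,0],[-0.0153,0.003,0],[-0.0153,0.003,0]], twist=[[0,0,0],[0,0,0],[0,0,0]])

```text
clock: 22.35
position: [566.4, 144.5, 135.3]
ee_rot: [0.711, 0.703, 0.0, 0.0]
ft_force: [-0.4, 0.1, -2.0]
width: 23.3
gripper_force: 58.9
```

```bash
python3 snap.py p6 270 180 330 240 180 150 260 230
```

```text
[566.21836814 144.60290666 135.31759606] [-0.21600105  0.61924384 -1.02824665]
```

View pics/p6.png

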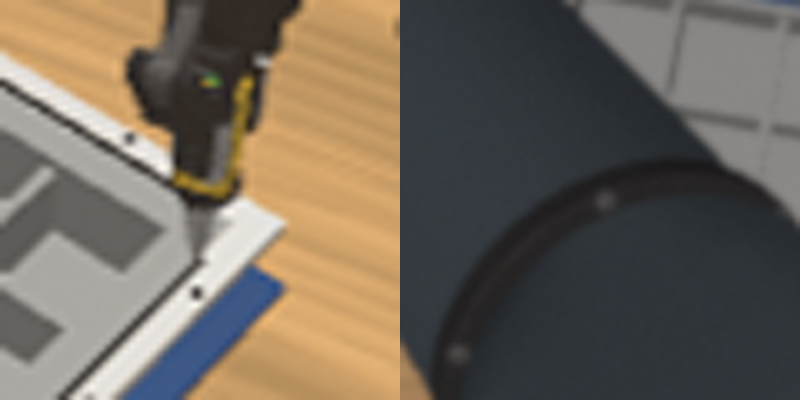

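>>> carry_out(linear=[[-0.0129,-0.009,0],[-0.0129,-0.009,0],[-0.0129,-0.009,0],[-0.0129,-0.009,0],[-0.0129,-0.009,0]], twist=[[0,0,0],[0,0,0],[0,0,0],[0,0,0],[0,0,0]])

```text
clock: 23.08
position: [553.5, 135.3, 135.3]
ee_rot: [0.711, 0.703, -0.0, 0.0]
ft_force: [-0.1, 0.0, -0.4]
width: 23.5
gripper_force: 58.9
```

>>> carry_out(linear=[[-0.0129,-0.009,0],[-0.0129,-0.009,0],[-0.0129,-0.009,0],[-0.0129,-0.009,0],[-0.0129,-0.009,0]], twist=[[0,0,0],[0,0,0],[0,0,0],[0,0,0],[0,0,0]])

```text
clock: 23.7
position: [540.6, 126.3, 135.3]
ee_rot: [0.711, 0.703, -0.0, 0.0]
ft_force: [0.2, 0.3, -0.5]
width: 23.6
gripper_force: 58.9
```

>>> carry_out(linear=[[-0.0129,-0.009,0],[-0.0029,-0.0153,0],[-0.0029,-0.0153,0],[-0.0029,-0.0153,0],[-0.0029,-0.0153,0]], twist=[[0,0,0],[0,0,0],[0,0,0],[0,0,0],[0,0,0]])

```text
clock: 24.32
position: [535.9, 112.2, 135.3]
ee_rot: [0.711, 0.703, -0.0, -0.0]
ft_force: [0.1, -0.0, -1.1]
width: 23.1
gripper_force: 58.9
```

>>> carry_out(linear=[[-0.0029,-0.0153,0],[-0.0029,-0.0153,0],[-0.0029,-0.0153,0],[-0.0029,-0.0153,0],[-0.0029,-0.0153,0]], twist=[[0,0,0],[0,0,0],[0,0,0],[0,0,0],[0,0,0]])

```text
clock: 24.95
position: [532.9, 96.9, 135.3]
ee_rot: [0.711, 0.703, -0.0, -0.0]
ft_force: [-0.2, 0.2, -0.6]
width: 23.7
gripper_force: 58.9
```

>>> carry_out(linear=[[-0.0029,-0.0153,0],[-0.0029,-0.0153,0],[-0.0029,-0.0153,0],[-0.0029,-0.0153,0],[-0.0029,-0.0153,0]], twist=[[0,0,0],[0,0,0],[0,0,0],[0,0,0],[0,0,0]])

```text
clock: 25.58
position: [530.1, 81.6, 135.3]
ee_rot: [0.711, 0.703, 0.0, 0.0]
ft_force: [0.3, -0.4, 0.2]
width: 23.1
gripper_force: 58.9
```

>>> carry_out(linear=[[-0.0029,-0.0153,0],[-0.0029,-0.0153,0],[-0.0029,-0.0153,0],[-0.0029,-0.0153,0],[-0.0029,-0.0153,0]], twist=[[0,0,0],[0,0,0],[0,0,0],[0,0,0],[0,0,0]])

```text
clock: 26.2
position: [527.1, 66.3, 135.3]
ee_rot: [0.711, 0.703, -0.0, -0.0]
ft_force: [0.3, 0.2, -0.4]
width: 23.3
gripper_force: 58.9
```

>>> carry_out(linear=[[-0.003,-0.0153,0],[-0.003,-0.0153,0],[-0.003,-0.0153,0],[-0.003,-0.0153,0],[-0.003,-0.0153,0]], twist=[[0,0,0],[0,0,0],[0,0,0],[0,0,0],[0,0,0]])

```text
clock: 26.82
position: [524.2, 51.1, 135.3]
ee_rot: [0.711, 0.703, 0.0, -0.0]
ft_force: [0.3, -0.3, -0.8]
width: 23.4
gripper_force: 58.9
```

>>> carry_out(linear=[[-0.003,-0.0153,0],[-0.003,-0.0153,0],[-0.003,-0.0153,0],[-0.003,-0.0153,0],[-0.003,-0.0153,0]], twist=[[0,0,0],[0,0,0],[0,0,0],[0,0,0],[0,0,0]])

```text
clock: 27.45
position: [521.2, 35.7, 135.3]
ee_rot: [0.711, 0.703, 0.0, 0.0]
ft_force: [0.5, -0.5, -0.8]
width: 23.3
gripper_force: 58.9
```

>>> carry_out(linear=[[-0.003,-0.0153,0],[-0.003,-0.0153,0],[-0.003,-0.0153,0],[-0.003,-0.0153,0],[-0.003,-0.0153,0]], twist=[[0,0,0],[0,0,0],[0,0,0],[0,0,0],[0,0,0]])

```text
clock: 28.08
position: [518.1, 20.4, 135.3]
ee_rot: [0.711, 0.703, -0.0, 0.0]
ft_force: [0.3, -0.7, -0.8]
width: 23.2
gripper_force: 58.9
```

>>> carry_out(linear=[[-0.003,-0.0153,0],[-0.003,-0.0153,0],[-0.003,-0.0153,0],[-0.003,-0.0153,0],[-0.003,-0.0153,0]], twist=[[0,0,0],[0,0,0],[0,0,0],[0,0,0],[0,0,0]])

```text
clock: 28.7
position: [515.2, 5.1, 135.3]
ee_rot: [0.711, 0.703, 0.0, 0.0]
ft_force: [-0.5, 0.1, -1.0]
width: 23.6
gripper_force: 58.9
```

>>> carry_out(linear=[[-0.003,-0.0153,0],[-0.003,-0.0153,0],[-0.003,-0.0153,0],[-0.003,-0.0153,0],[-0.003,-0.0153,0]], twist=[[0,0,0],[0,0,0],[0,0,0],[0,0,0],[0,0,0]])

```text
clock: 29.32
position: [512.1, -10.2, 135.3]
ee_rot: [0.711, 0.703, -0.0, -0.0]
ft_force: [0.3, 0.0, -1.3]
width: 23.4
gripper_force: 58.9
```

>>> carry_out(linear=[[-0.003,-0.0153,0],[-0.003,-0.0153,0],[-0.003,-0.0153,0],[-0.003,-0.0153,0],[-0.003,-0.0153,0]], twist=[[0,0,0],[0,0,0],[0,0,0],[0,0,0],[0,0,0]])

```text
clock: 29.95
position: [509.1, -25.5, 135.3]
ee_rot: [0.711, 0.703, -0.0, 0.0]
ft_force: [0.6, -0.2, -1.6]
width: 23.6
gripper_force: 58.9
```

>>> carry_out(linear=[[-0.003,-0.0153,0],[-0.003,-0.0153,0],[-0.003,-0.0153,0],[-0.003,-0.0153,0],[-0.003,-0.0153,0]], twist=[[0,0,0],[0,0,0],[0,0,0],[0,0,0],[0,0,0]])

```text
clock: 30.58
position: [506.1, -40.8, 135.3]
ee_rot: [0.711, 0.703, -0.0, 0.0]
ft_force: [-0.7, -0.2, -1.3]
width: 23.8
gripper_force: 58.9
```

>>> carry_out(linear=[[-0.003,-0.0153,0],[0,0,0]], twist=[[0,0,0],[0,0,0]])

```text
clock: 30.82
position: [505.5, -43.9, 135.3]
ee_rot: [0.711, 0.703, -0.0, -0.0]
ft_force: [-0.1, 0.4, -0.7]
width: 23.1
gripper_force: 58.9
```

```bash
python3 snap.py p7 220 150 280 210 250 180 330 260
```

```text
[505.6111067  -43.59349458 135.30456835] [-0.18241744  0.02977024 -0.83497937]
```

View pics/p7.png

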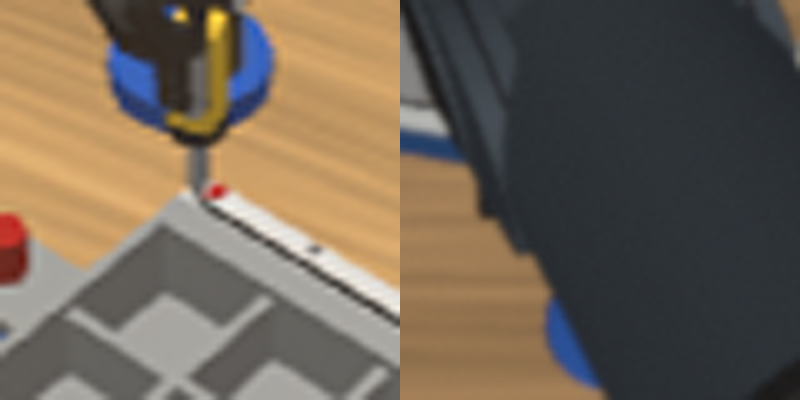

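>>> carry_out(linear=[[0,0,0.15],[0,0,0.25],[0.03,0.28,0],[0.03,0.28,0],[0.03,0.28,0]], twist=[[0,0,0],[0,0,0],[0,0,0],[0,0,0],[0,0,0]])

```text
clock: 31.55
position: [523.7, 126.0, 215.6]
ee_rot: [0.711, 0.703, 0.0, 0.0]
ft_force: [1.1, -0.6, -0.7]
width: 23.7
gripper_force: 59.0
```

>>> carry_out(linear=[[0.031,0.28,0],[0.031,0.28,0],[0.031,0.28,0],[0.031,0.278,0],[0,0,0]], twist=[[0,0,0],[0,0,0],[0,0,0],[0,0,0],[0,0,0]])

```text
clock: 32.17
position: [546.3, 354.0, 214.9]
ee_rot: [0.708, 0.706, 0.001, -0.002]
ft_force: [-0.9, -0.6, -0.9]
width: 23.4
gripper_force: 59.0
```

>>> carry_out(linear=[[0,0,-0.2],[0,0,-0.1],[0,0,0],[0,0,0],[0,0,0]], twist=[[0,0,0],[0,0,0],[0,0,0],[0,0,0],[0,0,0]])

```text
clock: 32.8
position: [548.9, 348.2, 156.6]
ee_rot: [0.711, 0.703, 0.001, 0.0]
ft_force: [-0.6, 0.9, -0.3]
width: 23.5
gripper_force: 59.0
```

>>> carry_out(linear=[[0,0,-0.1],[0,0,-0.05],[0,0,-0.03],[0,0,0],[0,0,0]], twist=[[0,0,0],[0,0,0],[0,0,0],[0,0,0],[0,0,0]])

```text
clock: 33.42
position: [548.6, 348.2, 119.8]
ee_rot: [0.711, 0.703, 0.0, 0.0]
ft_force: [0.4, -0.1, -1.3]
width: 23.5
gripper_force: 59.0
```

>>> carry_out(linear=[[0,0,-0.05],[0,0,-0.05],[0,0,-0.04],[0,0,0],[0,0,0]], twist=[[0,0,0],[0,0,0],[0,0,0],[0,0,0],[0,0,0]])

```text
clock: 34.05
position: [548.4, 348.1, 91.3]
ee_rot: [0.711, 0.703, 0.0, -0.0]
ft_force: [0.3, 0.3, -0.6]
width: 23.6
gripper_force: 59.0
```

>>> carry_out(linear=[[0,0,-0.01],[0,0,-0.005],[0,0,0]], twist=[[0,0,0],[0,0,0],[0,0,0]])

```text
clock: 34.42
position: [548.5, 348.1, 88.8]
ee_rot: [0.711, 0.703, 0.0, 0.0]
ft_force: [-0.3, -1.1, 4.7]
width: 23.5
gripper_force: 59.5
```

>>> carry_out(linear=[[0,0,0],[0,0,0],[0,0,0],[0,0,0],[0,0,0]], twist=[[0,0,0],[0,0,0],[0,0,0],[0,0,0],[0,0,0]], jaw=-0.1)

```text
clock: 35.05
position: [548.4, 348.0, 88.2]
ee_rot: [0.711, 0.703, -0.0, -0.0]
ft_force: [0.0, 0.2, 0.3]
width: 38.5
gripper_force: 0.0
```

>>> carry_out(linear=[[0,0,0.1],[0,0,0.2],[0,0,0.3],[0,0,0],[0,0,0]], twist=[[0,0,0],[0,0,0],[0,0,0],[0,0,0],[0,0,0]])

```text
clock: 35.67
position: [548.4, 348.0, 209.4]
ee_rot: [0.711, 0.703, 0.001, 0.0]
ft_force: [-1.2, -0.2, -0.6]
width: 38.6
gripper_force: 0.0
```

```bash
cat > jars.py <<'E'
from h import *
from seam import Rm,o
s=grab_frame("scene");t=grab_frame("top"); np.save("s_l.npy",s);np.save("t_l.npy",t)
lo,hi=(100,100,40),(130,255,255)
S=[c for c,st in blobs(s,lo,hi,25,(110,80,240,300)) if st[4]<110]
T=[c for c,st in blobs(t,lo,hi,25,(280,100,420,320)) if st[4]<140 and st[2]<14]
print("S",S,"T",T)
for a in S:
    for b in T:
        X,e=tri(a,b)
        if e<4 and 40<X[2]<110: print("jar",X.round(1),round(e,1))
print("pin",[c for c,_ in blobs(s,(0,120,60),(8,255,255),20,(190,160,260,230))], "obs",env.observe()["position"].round(1))
print("cells",{(i,j):(Rm@[i*31.5,j*62.7]+o).round(1).tolist() for i in(-1,1) for j in(-1,0,1)})
print("probe",[(c,st) for c,st in blobs(s,(45,100,40),(80,255,255),3,(360,210,400,250))],[(c,st) for c,st in blobs(t,(20,120,80),(35,255,255),20,(100,160,160,230))])
E
python3 jars.py
```

```text
S [array([175.17, 124.29]), array([205.42, 144.09]), array([238.08, 159.36]), array([185.42, 158.6 ]), array([163.81, 185.72]), array([212.24, 199.85])] T [array([332.04, 150.36]), array([338.72, 192.24]), array([335.07, 221.98]), array([385.62, 233.69])]
jar [ 414.3 -376.4   70.5] 1.2
jar [ 448.6 -234.8   70.1] 0.4
jar [ 533.1 -249.6   69.1] 0.9
jar [ 655.3 -235.7   68.6] 0.9
pin [array([220. , 186.5])] obs [548.  347.5 207.7]
cells {(-1, -1): [557.5, -30.4], (-1, 0): [569.3, 31.2], (-1, 1): [581.0, 92.8], (1, -1): [619.4, -42.2], (1, 0): [631.1, 19.4], (1, 1): [642.9, 81.0]}
probe [(array([380.  , 229.25]), [379, 229, 3, 2, 4])] [(array([127.01, 186.31]), [119, 182, 14, 11, 75])]
```

>>> carry_out(linear=[[0.0535,-0.292,0],[0.0535,-0.292,0],[0.0535,-0.292,0],[0.0535,-0.292,0],[0.0535,-0.292,0]], twist=[[0,0,-0.17],[0,0,-0.17],[0,0,0],[0,0,0],[0,0,0]], jaw=0.25)

```text
clock: 36.4
position: [601.5, 54.0, 207.3]
ee_rot: [0.771, 0.637, -0.001, -0.001]
ft_force: [0.6, -0.1, 0.4]
width: 53.6
gripper_force: 0.0
```

>>> carry_out(linear=[[0.0535,-0.292,0],[0.0535,-0.292,0],[0.0535,-0.292,0],[0.0535,-0.292,0],[0.0535,-0.292,0]], twist=[[0,0,0],[0,0,0],[0,0,0],[0,0,0],[0,0,0]])

```text
clock: 37.02
position: [655.0, -237.8, 207.0]
ee_rot: [0.771, 0.637, -0.0, -0.001]
ft_force: [1.2, -0.3, -0.2]
width: 53.3
gripper_force: 0.0
```

>>> carry_out(linear=[[0,0,-0.25],[0,0,-0.25],[0,0,0],[0,0,0],[0,0,0]], twist=[[0,0,0],[0,0,0],[0,0,0],[0,0,0],[0,0,0]])

```text
clock: 37.65
position: [656.7, -236.0, 110.7]
ee_rot: [0.771, 0.637, 0.001, 0.001]
ft_force: [0.4, 0.3, 0.2]
width: 53.7
gripper_force: 0.0
```

```bash
python3 snap.py p8 120 130 220 230 280 100 400 220; python3 jars.py | grep jar
```

```text
[ 656.31856723 -236.15057578  110.29125937] [ 0.17046968 -0.36090874  0.60158239]
jar [ 414.  -378.6   63. ] 0.4
jar [ 448.7 -235.1   69.6] 0.6
jar [ 533.4 -250.3   66.4] 1.0
jar [ 656.9 -233.2   68.8] 2.0
```

View pics/p8.png

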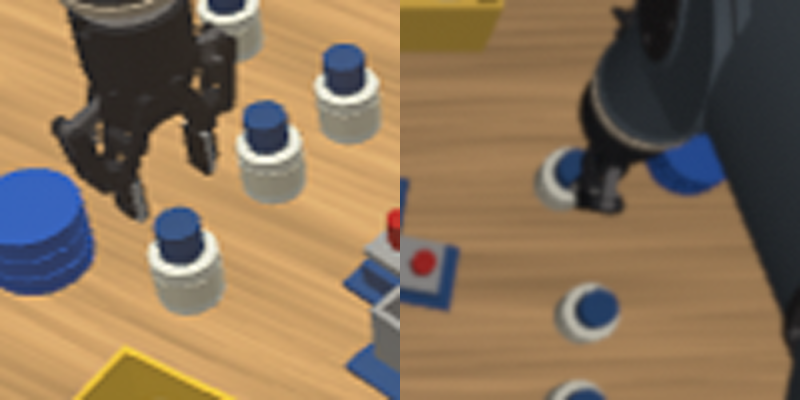

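>>> carry_out(linear=[[-0.004,0,-0.1],[0,0,-0.1],[0,0,-0.05],[0,0,0],[0,0,0]], twist=[[0,0,0],[0,0,0],[0,0,0],[0,0,0],[0,0,0]])

```text
clock: 38.48
position: [654.9, -236.0, 58.6]
ee_rot: [0.771, 0.637, 0.0, 0.0]
ft_force: [0.2, 0.7, 0.3]
width: 53.4
gripper_force: 0.0
```

>>> carry_out(linear=[[0,0,0],[0,0,0],[0,0,0],[0,0,0],[0,0,0]], twist=[[0,0,0],[0,0,0],[0,0,0],[0,0,0],[0,0,0]], jaw=-1, grip_force=40)

```text
clock: 39.1
position: [655.1, -236.2, 59.0]
ee_rot: [0.771, 0.637, 0.0, 0.001]
ft_force: [0.1, -0.2, 5.4]
width: 32.9
gripper_force: 39.7
```

>>> carry_out(linear=[[0,0,0],[0,0,0],[0,0,0.1],[0,0,0.2],[0,0,0.25]], twist=[[0,0,0],[0,0,0],[0,0,0],[0,0,0],[0,0,0]])

```text
clock: 39.72
position: [653.7, -235.9, 169.4]
ee_rot: [0.771, 0.637, -0.001, -0.001]
ft_force: [0.3, 0.2, -0.6]
width: 33.0
gripper_force: 39.8
```

>>> carry_out(linear=[[-0.01,0.264,0],[-0.01,0.264,0],[-0.01,0.264,0],[-0.01,0.264,0],[-0.01,0.264,0]], twist=[[0,0,0],[0,0,0],[0,0,0],[0,0,0],[0,0,0]])

```text
clock: 40.35
position: [644.2, 29.6, 169.4]
ee_rot: [0.771, 0.637, 0.0, 0.0]
ft_force: [0.3, 0.6, -1.2]
width: 32.8
gripper_force: 40.0
```

>>> carry_out(linear=[[-0.01,0.264,0],[0,0,0],[0,0,-0.15],[0,0,-0.05],[0,0,0]], twist=[[0,0,0],[0,0,0],[0,0,0],[0,0,0],[0,0,0]])

```text
clock: 40.98
position: [642.3, 80.0, 128.1]
ee_rot: [0.771, 0.637, -0.001, -0.0]
ft_force: [0.4, 0.0, 0.7]
width: 32.5
gripper_force: 40.0
```

>>> carry_out(linear=[[0,0,-0.05],[0,0,-0.05],[0,0,0],[0,0,0]], twist=[[0,0,0],[0,0,0],[0,0,0],[0,0,0]])

```text
clock: 41.48
position: [642.7, 80.9, 108.4]
ee_rot: [0.771, 0.637, 0.0, -0.0]
ft_force: [-0.6, -0.5, -0.5]
width: 33.0
gripper_force: 40.0
```

>>> carry_out(linear=[[0,0,-0.06],[0,0,-0.06],[0,0,-0.05],[0,0,0],[0,0,0]], twist=[[0,0,0],[0,0,0],[0,0,0],[0,0,0],[0,0,0]])

```text
clock: 42.1
position: [642.7, 80.9, 74.4]
ee_rot: [0.771, 0.637, 0.0, -0.0]
ft_force: [0.0, 0.5, -1.2]
width: 32.3
gripper_force: 40.0
```

>>> carry_out(linear=[[0,0,-0.01],[0,0,0]], twist=[[0,0,0],[0,0,0]])

```text
clock: 42.35
position: [642.6, 80.7, 72.4]
ee_rot: [0.771, 0.637, 0.0, 0.0]
ft_force: [-0.4, -0.5, -1.3]
width: 32.7
gripper_force: 40.0
```

>>> carry_out(linear=[[0,0,-0.006],[0,0,0],[0,0,0]], twist=[[0,0,0],[0,0,0],[0,0,0]])

```text
clock: 42.72
position: [642.6, 80.8, 71.1]
ee_rot: [0.771, 0.637, 0.0, 0.0]
ft_force: [-0.0, 0.2, -0.8]
width: 32.9
gripper_force: 40.0
```

>>> carry_out(linear=[[0,0,0],[0,0,0],[0,0,0],[0,0,0],[0,0,0.1]], twist=[[0,0,0],[0,0,0],[0,0,0],[0,0,0],[0,0,0]], jaw=0.05)

```text
clock: 43.35
position: [641.6, 80.5, 90.0]
ee_rot: [0.771, 0.637, -0.001, -0.001]
ft_force: [0.8, -0.3, -0.2]
width: 44.8
gripper_force: 0.0
```

>>> carry_out(linear=[[0,0,0.2],[0,0,0.25],[-0.0915,-0.276,0],[-0.0915,-0.276,0],[-0.0915,-0.276,0]], twist=[[0,0,0],[0,0,0],[0,0,0],[0,0,0],[0,0,0]])

```text
clock: 43.98
position: [587.0, -86.4, 181.3]
ee_rot: [0.77, 0.637, 0.0, 0.0]
ft_force: [1.9, -0.8, -0.3]
width: 45.3
gripper_force: 0.0
```

>>> carry_out(linear=[[-0.0915,-0.276,0],[-0.0915,-0.276,0],[-0.0915,-0.276,0],[0,0,0],[0,0,-0.2]], twist=[[0,0,0],[0,0,0],[0,0,0],[0,0,0],[0,0,0]], jaw=0.25)

```text
clock: 44.6
position: [534.7, -251.4, 143.1]
ee_rot: [0.771, 0.637, 0.002, 0.003]
ft_force: [0.7, 0.1, -0.9]
width: 53.3
gripper_force: 0.0
```

>>> carry_out(linear=[[0,0,-0.1],[0,0,0],[0,0,0],[0,0,0]], twist=[[0,0,0],[0,0,0],[0,0,0],[0,0,0]])

```text
clock: 45.1
position: [533.5, -250.4, 122.2]
ee_rot: [0.77, 0.637, 0.0, 0.001]
ft_force: [1.0, 0.0, 0.2]
width: 53.2
gripper_force: 0.0
```

```bash
python3 jars.py | grep -E "jar|S"
```

```text
S [array([205.3 , 144.19]), array([238.08, 159.36]), array([185.48, 158.77]), array([212.24, 199.85])] T [array([339.08, 192.29]), array([335.01, 222.  ]), array([385.62, 233.69])]
jar [ 448.7 -235.    69.6] 0.7
jar [ 532.8 -250.4   68. ] 0.4
```

>>> carry_out(linear=[[0,0,-0.15],[0,0,-0.1],[0,0,-0.063],[0,0,0],[0,0,0]], twist=[[0,0,0],[0,0,0],[0,0,0],[0,0,0],[0,0,0]])

```text
clock: 45.82
position: [533.3, -250.5, 59.2]
ee_rot: [0.771, 0.637, 0.0, 0.0]
ft_force: [-0.0, 0.5, -0.2]
width: 53.6
gripper_force: 0.0
```

>>> carry_out(linear=[[0,0,0],[0,0,0],[0,0,0],[0,0,0],[0,0,0]], twist=[[0,0,0],[0,0,0],[0,0,0],[0,0,0],[0,0,0]], jaw=-1)

```text
clock: 46.45
position: [533.4, -250.7, 59.4]
ee_rot: [0.771, 0.637, 0.0, 0.001]
ft_force: [-0.4, 0.0, 5.3]
width: 32.8
gripper_force: 39.3
```

>>> carry_out(linear=[[0,0,0],[0,0,0],[0,0,0.1],[0,0,0.2],[0,0,0.25]], twist=[[0,0,0],[0,0,0],[0,0,0],[0,0,0],[0,0,0]])

```text
clock: 47.08
position: [532.0, -250.2, 169.0]
ee_rot: [0.771, 0.637, -0.0, -0.001]
ft_force: [0.9, -1.3, -0.8]
width: 32.8
gripper_force: 40.0
```

>>> carry_out(linear=[[0.036,0.282,0],[0.036,0.282,0],[0.036,0.282,0],[0.036,0.282,0],[0.036,0.282,0]], twist=[[0,0,0],[0,0,0],[0,0,0],[0,0,0],[0,0,0]])

```text
clock: 47.7
position: [568.7, 33.2, 168.7]
ee_rot: [0.771, 0.637, 0.0, 0.0]
ft_force: [0.9, -0.3, -1.0]
width: 32.7
gripper_force: 40.1
```

>>> carry_out(linear=[[0,0,0],[0,0,-0.15],[0,0,-0.05],[0,0,0],[0,0,0]], twist=[[0,0,0],[0,0,0],[0,0,0],[0,0,0],[0,0,0]])

```text
clock: 48.32
position: [569.2, 31.3, 129.2]
ee_rot: [0.771, 0.637, 0.0, 0.0]
ft_force: [0.3, -1.1, -1.2]
width: 32.7
gripper_force: 40.1
```

>>> carry_out(linear=[[0,0,-0.05],[0,0,-0.05],[0,0,0],[0,0,0]], twist=[[0,0,0],[0,0,0],[0,0,0],[0,0,0]])

```text
clock: 48.82
position: [568.8, 31.7, 108.4]
ee_rot: [0.771, 0.637, -0.0, -0.0]
ft_force: [-0.3, 0.4, -0.4]
width: 32.6
gripper_force: 40.1
```

>>> carry_out(linear=[[0,0,-0.06],[0,0,-0.06],[0,0,-0.05],[0,0,-0.016],[0,0,0]], twist=[[0,0,0],[0,0,0],[0,0,0],[0,0,0],[0,0,0]])

```text
clock: 49.45
position: [568.3, 31.5, 71.3]
ee_rot: [0.771, 0.637, -0.001, -0.0]
ft_force: [-2.6, -0.2, 3.2]
width: 32.5
gripper_force: 40.5
```

>>> carry_out(linear=[[0,0,0],[0,0,0],[0,0,0],[0,0,0],[0,0,0.1]], twist=[[0,0,0],[0,0,0],[0,0,0],[0,0,0],[0,0,0]], jaw=0.05)

```text
clock: 50.08
position: [567.9, 31.4, 90.4]
ee_rot: [0.771, 0.637, -0.001, -0.001]
ft_force: [0.5, 0.2, 0.8]
width: 44.8
gripper_force: 0.0
```

>>> carry_out(linear=[[0,0,0.2],[0,0,0.25],[-0.12,-0.266,0],[-0.12,-0.266,0],[-0.12,-0.266,0]], twist=[[0,0,0],[0,0,0],[0,0,0],[0,0,0],[0,0,0]])

```text
clock: 50.7
position: [496.0, -129.5, 181.5]
ee_rot: [0.77, 0.637, 0.0, 0.0]
ft_force: [1.3, -0.5, -0.2]
width: 44.8
gripper_force: 0.0
```

>>> carry_out(linear=[[-0.12,-0.266,0],[-0.12,-0.266,0],[0,0,0],[0,0,-0.2],[0,0,-0.1]], twist=[[0,0,0],[0,0,0],[0,0,0],[0,0,0],[0,0,0]], jaw=0.25)

```text
clock: 51.32
position: [448.6, -233.5, 120.0]
ee_rot: [0.77, 0.638, 0.0, -0.001]
ft_force: [0.6, 0.6, -0.3]
width: 53.3
gripper_force: 0.0
```

>>> carry_out(linear=[[0,0,0],[0,0,0]], twist=[[0,0,0],[0,0,0]])

```text
clock: 51.58
position: [449.6, -233.9, 122.0]
ee_rot: [0.77, 0.638, 0.0, 0.0]
ft_force: [1.3, 0.5, 0.8]
width: 53.3
gripper_force: 0.0
```

```bash
python3 jars.py | grep -E "jar|S"
```

```text
S [array([175.51, 124.62]), array([205.38, 144.14]), array([238.08, 159.36]), array([212.24, 199.85])] T [array([334.41, 222.13])]
jar [ 448.6 -233.8   70.1] 1.4
```

>>> carry_out(linear=[[-0.003,-0.003,-0.15],[0,0,-0.1],[0,0,-0.063],[0,0,0],[0,0,0]], twist=[[0,0,0],[0,0,0],[0,0,0],[0,0,0],[0,0,0]])

```text
clock: 52.3
position: [448.7, -235.2, 59.4]
ee_rot: [0.771, 0.637, 0.0, 0.001]
ft_force: [0.1, 0.6, 0.1]
width: 53.0
gripper_force: 0.0
```

>>> carry_out(linear=[[0,0,0],[0,0,0],[0,0,0],[0,0,0],[0,0,0]], twist=[[0,0,0],[0,0,0],[0,0,0],[0,0,0],[0,0,0]], jaw=-1)

```text
clock: 52.92
position: [448.7, -235.3, 59.5]
ee_rot: [0.771, 0.637, 0.0, 0.001]
ft_force: [-0.8, -0.1, 5.3]
width: 32.5
gripper_force: 39.2
```

>>> carry_out(linear=[[0,0,0],[0,0,0],[0,0,0.1],[0,0,0.2],[0,0,0.25]], twist=[[0,0,0],[0,0,0],[0,0,0],[0,0,0],[0,0,0]])

```text
clock: 53.55
position: [447.5, -234.8, 169.6]
ee_rot: [0.771, 0.637, -0.0, -0.001]
ft_force: [1.0, -1.3, -1.0]
width: 32.6
gripper_force: 40.1
```

>>> carry_out(linear=[[0.171,0.193,0],[0.171,0.193,0],[0.171,0.193,0],[0.171,0.193,0],[0.17,0.193,0]], twist=[[0,0,0],[0,0,0],[0,0,0],[0,0,0],[0,0,0]])

```text
clock: 54.18
position: [619.8, -40.9, 169.0]
ee_rot: [0.771, 0.637, -0.0, 0.0]
ft_force: [0.8, -1.5, -0.8]
width: 32.8
gripper_force: 40.2
```

>>> carry_out(linear=[[0,0,0],[0,0,-0.15],[0,0,-0.05],[0,0,0],[0,0,0]], twist=[[0,0,0],[0,0,0],[0,0,0],[0,0,0],[0,0,0]])

```text
clock: 54.8
position: [619.3, -42.3, 129.6]
ee_rot: [0.771, 0.637, 0.0, 0.0]
ft_force: [1.2, -0.2, -0.8]
width: 32.4
gripper_force: 40.3
```

>>> carry_out(linear=[[0,0,-0.05],[0,0,-0.05],[0,0,0],[0,0,0]], twist=[[0,0,0],[0,0,0],[0,0,0],[0,0,0]])

```text
clock: 55.3
position: [619.0, -41.9, 108.6]
ee_rot: [0.771, 0.637, -0.0, -0.0]
ft_force: [0.3, -0.2, -1.0]
width: 33.0
gripper_force: 40.3
```

>>> carry_out(linear=[[0,0,-0.06],[0,0,-0.06],[0,0,-0.05],[0,0,-0.016],[0,0,0]], twist=[[0,0,0],[0,0,0],[0,0,0],[0,0,0],[0,0,0]])

```text
clock: 55.92
position: [618.5, -42.0, 71.5]
ee_rot: [0.771, 0.637, -0.001, -0.0]
ft_force: [-3.3, 0.6, 4.0]
width: 32.6
gripper_force: 40.6
```

>>> carry_out(linear=[[0,0,0],[0,0,0],[0,0,0],[0,0,0],[0,0,0.1]], twist=[[0,0,0],[0,0,0],[0,0,0],[0,0,0],[0,0,0]], jaw=0.05)

```text
clock: 56.55
position: [618.0, -42.1, 90.4]
ee_rot: [0.771, 0.637, -0.001, -0.001]
ft_force: [0.1, -0.2, 0.4]
width: 45.0
gripper_force: 0.0
```

>>> carry_out(linear=[[0,0,0.2],[0,0,0.25],[0,0,0]], twist=[[0,0,0],[0,0,0],[0,0,0]])

```text
clock: 56.92
position: [621.2, -41.6, 185.6]
ee_rot: [0.771, 0.637, 0.003, 0.002]
ft_force: [-0.2, -0.4, -0.9]
width: 44.5
gripper_force: 0.0
```

```bash
python3 jars.py | grep -E "jar|S"
```

```text
S [array([175.31, 124.44]), array([212.34, 199.86]), array([229.29, 199.51])] T [array([283.85, 188.69])]
```

>>> carry_out(linear=[[-0.146,-0.239,0],[-0.146,-0.239,0],[-0.146,-0.239,0],[-0.146,-0.239,0],[-0.146,-0.239,0]], twist=[[0,0,0],[0,0,0],[0,0,0],[0,0,0],[0,0,0]], jaw=0.25)

```text
clock: 57.65
position: [471.2, -282.2, 180.2]
ee_rot: [0.771, 0.637, -0.0, -0.001]
ft_force: [0.8, -0.5, -0.5]
width: 53.2
gripper_force: 0.0
```

>>> carry_out(linear=[[-0.146,-0.239,0],[-0.146,-0.239,0],[0,0,-0.2],[0,0,-0.1],[0,0,0]], twist=[[0,0,0],[0,0,0],[0,0,0],[0,0,0],[0,0,0]])

```text
clock: 58.28
position: [413.0, -375.7, 119.1]
ee_rot: [0.771, 0.637, -0.0, -0.003]
ft_force: [0.2, 0.3, 1.0]
width: 53.4
gripper_force: 0.0
```

>>> carry_out(linear=[[0,0,0],[0,0,0]], twist=[[0,0,0],[0,0,0]])

```text
clock: 58.52
position: [415.1, -376.7, 122.3]
ee_rot: [0.77, 0.638, 0.0, 0.001]
ft_force: [-0.4, -0.0, 0.5]
width: 53.4
gripper_force: 0.0
```

```bash
python3 jars.py | grep -E "jar|S"; python3 snap.py p9 140 90 220 170 300 140 420 260
```

```text
S [array([175.2 , 124.39]), array([238.08, 159.36]), array([212.24, 199.85]), array([228.96, 199.15])] T [array([385.62, 233.69])]
jar [ 414.3 -376.5   70. ] 1.1
[ 414.76122943 -376.72282118  121.98962377] [-0.28759574 -0.44304835 -0.56038721]
```

View pics/p9.png

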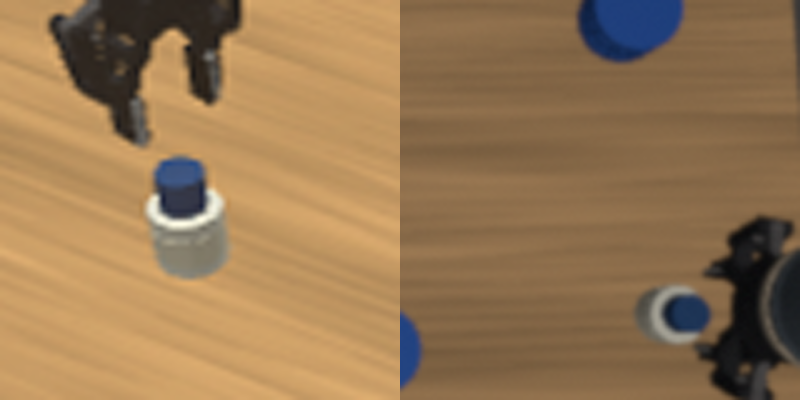

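>>> carry_out(linear=[[-0.002,0,-0.15],[0,0,-0.1],[0,0,-0.063],[0,0,0],[0,0,0]], twist=[[0,0,0],[0,0,0],[0,0,0],[0,0,0],[0,0,0]])

```text
clock: 59.35
position: [414.6, -376.8, 59.6]
ee_rot: [0.771, 0.637, 0.0, 0.0]
ft_force: [-0.3, -0.3, 0.6]
width: 53.4
gripper_force: 0.0
```

>>> carry_out(linear=[[0,0,0],[0,0,0],[0,0,0],[0,0,0],[0,0,0]], twist=[[0,0,0],[0,0,0],[0,0,0],[0,0,0],[0,0,0]], jaw=-1)

```text
clock: 59.98
position: [414.5, -376.9, 59.8]
ee_rot: [0.771, 0.637, 0.0, 0.001]
ft_force: [-0.7, 0.7, 6.2]
width: 32.7
gripper_force: 39.4
```

>>> carry_out(linear=[[0,0,0],[0,0,0],[0,0,0.1],[0,0,0.2],[0,0,0.25]], twist=[[0,0,0],[0,0,0],[0,0,0],[0,0,0],[0,0,0]])

```text
clock: 60.6
position: [413.6, -376.2, 169.6]
ee_rot: [0.771, 0.637, -0.0, -0.001]
ft_force: [0.0, -1.4, -0.2]
width: 32.9
gripper_force: 39.9
```

>>> carry_out(linear=[[0.0925,0.261,0],[0.0925,0.261,0],[0.0925,0.261,0],[0.0925,0.261,0],[0.0925,0.261,0]], twist=[[0,0,0],[0,0,0],[0,0,0],[0,0,0],[0,0,0]])

```text
clock: 61.22
position: [507.1, -114.0, 169.3]
ee_rot: [0.771, 0.637, 0.0, 0.0]
ft_force: [0.2, -0.2, -1.0]
width: 32.7
gripper_force: 40.1
```

>>> carry_out(linear=[[0.0925,0.261,0],[0.0925,0.261,0],[0.0925,0.261,0],[0.0925,0.261,0],[0,0,0]], twist=[[0,0,0],[0,0,0],[0,0,0],[0,0,0],[0,0,0]])

```text
clock: 61.85
position: [581.2, 99.3, 169.3]
ee_rot: [0.768, 0.64, 0.002, -0.001]
ft_force: [-1.0, -0.5, -1.0]
width: 32.4
gripper_force: 40.1
```

>>> carry_out(linear=[[0,0,-0.15],[0,0,-0.05],[0,0,0],[0,0,0]], twist=[[0,0,0],[0,0,0],[0,0,0],[0,0,0]])

```text
clock: 62.35
position: [581.1, 93.0, 129.8]
ee_rot: [0.771, 0.637, 0.0, 0.0]
ft_force: [-0.5, 0.0, -0.6]
width: 32.8
gripper_force: 40.1
```

>>> carry_out(linear=[[0,0,-0.05],[0,0,-0.05],[0,0,0],[0,0,0]], twist=[[0,0,0],[0,0,0],[0,0,0],[0,0,0]])

```text
clock: 62.85
position: [580.7, 93.3, 108.8]
ee_rot: [0.771, 0.637, -0.0, -0.0]
ft_force: [0.0, 0.1, -0.5]
width: 32.4
gripper_force: 40.1
```

>>> carry_out(linear=[[0,0,-0.06],[0,0,-0.06],[0,0,-0.05],[0,0,-0.016],[0,0,0]], twist=[[0,0,0],[0,0,0],[0,0,0],[0,0,0],[0,0,0]])

```text
clock: 63.48
position: [580.0, 93.1, 71.9]
ee_rot: [0.771, 0.637, -0.001, -0.0]
ft_force: [-4.1, -0.3, 7.5]
width: 32.8
gripper_force: 40.7
```

>>> carry_out(linear=[[0,0,0],[0,0,0],[0,0,0],[0,0,0],[0,0,0.1]], twist=[[0,0,0],[0,0,0],[0,0,0],[0,0,0],[0,0,0]], jaw=0.05)

```text
clock: 64.1
position: [579.8, 92.9, 90.7]
ee_rot: [0.771, 0.637, -0.001, -0.001]
ft_force: [0.2, 0.6, -0.5]
width: 44.7
gripper_force: 0.0
```

>>> carry_out(linear=[[0,0,0.2],[0,0,0.25],[0,0,0.25],[-0.07,-0.28,0],[-0.07,-0.28,0]], twist=[[0,0,0],[0,0,0],[0,0,0],[0,0,0],[0,0,0]])

```text
clock: 64.72
position: [552.6, -19.6, 232.4]
ee_rot: [0.77, 0.638, 0.001, 0.001]
ft_force: [0.6, -1.0, 0.0]
width: 45.2
gripper_force: 0.0
```

>>> carry_out(linear=[[-0.07,-0.28,0],[-0.07,-0.28,0],[-0.07,-0.28,0],[-0.07,-0.28,0],[-0.07,-0.28,0]], twist=[[0,0,0],[0,0,0],[0,0,0],[0,0,0],[0,0,0]])

```text
clock: 65.35
position: [482.0, -300.6, 231.9]
ee_rot: [0.771, 0.637, 0.0, 0.0]
ft_force: [1.0, -0.8, 0.5]
width: 44.8
gripper_force: 0.0
```

>>> carry_out(linear=[[-0.07,-0.28,0],[0,0,0],[0,0,0],[0,0,0],[0,0,0]], twist=[[0,0,0],[0,0,0],[0,0,0],[0,0,0],[0,0,0]])

```text
clock: 65.97
position: [469.3, -353.7, 231.9]
ee_rot: [0.77, 0.638, 0.0, 0.0]
ft_force: [0.3, 0.5, -0.6]
width: 44.6
gripper_force: 0.0
```

```bash
python3 snap.py p10 200 120 400 300 105 120 305 300
```

```text
[ 469.07317284 -354.09339526  231.84605921] [ 0.27143365 -0.44201741  0.43652845]
```

View pics/p10.png

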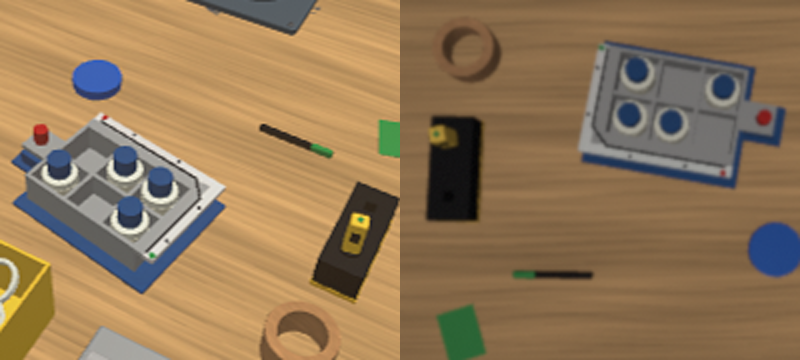

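```bash
python3 - <<'E'
from h import *
from seam import Rm,o
s=np.load("scene_p10.npy");t=np.load("top_p10.npy");lo,hi=(100,100,40),(130,255,255)
S=[c for c,st in blobs(s,lo,hi,25,(205,150,310,260)) if st[4]<130];T=[c for c,st in blobs(t,lo,hi,25,(195,140,290,215)) if st[4]<160]
for a in S:
    for b in T:
        X,e=tri(a,b)
        if e<4 and 60<X[2]<110: print(X.round(1),round(e,1),(Rm.T@(X[:2]-o)).round(1))
r=lambda im,roi:[c for c,_ in blobs(im,(0,120,60),(8,255,255),20,roi)]
a,b=r(s,(205,165,240,200)),r(t,(270,165,300,190)); print("pin",[tri(x,y) for x in a for y in b])
g=lambda im,roi:[c for c,_ in blobs(im,(45,80,30),(85,255,255),2,roi)]
a,b=g(s,(365,215,395,245)),g(t,(115,175,135,200)); print("probe",[tri(x,y) for x in a for y in b])
E
```

```text
[568.2  30.9  77.7] 0.3 [-32.5  -0.5]
[617.4 -43.6  79.7] 0.1 [ 29.8 -64.4]
[579.   90.4  77.6] 0.3 [-33.1  60. ]
[644.2  79.6  75.6] 0.1 [33.  61.6]
pin [(array([ 575.39019313, -101.69210261,   61.88574402]), np.float64(1.0313728776979447))]
probe []
```

```bash
python3 -c "
from bench import env
print(env.sign_off())"
```

```text
the job is handed in; nothing more can be done
None
```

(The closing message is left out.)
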